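# Fetch a slide carrier from a low shelf bay onto the slide warmer

## Robot

A 6-joint arm with a two-finger parallel gripper is mounted at the origin on the work surface. World frame = base frame: x ahead of the robot, y to its left, z up, the work surface at z = 0. Lengths are in m, angles in rad, forces in N, time in s.
With the tool pointing down it reaches from about 0.375 to 0.9 m from the base axis. Payload 3.1 kg.
Tool frame: the origin (TCP) lies at the very end of the fingers, on their centre line; the grasp point (between the pads) lies 19 mm behind it (manip.pinch_z is the distance from the TCP to the grasp point, in m); z points along the fingers, y is the line along which they close (so a half turn about z gives the same grasp; the last joint's range is limited). The gripper opens to 85 mm and grips with 20 to 120 N. Pads are 22 mm wide; open, the fingers measure 114 mm over their backs; the gripper's body (76 mm by 85 mm) begins 54 mm behind the grasp point. The pads swing forward as they close: fully open they stand 13 mm farther back than shut.
Start: joints at [-1.5, 0.527, 1.433, -0, 1.181, -0.178], TCP at [0.155, -0.606, 0.231] pointing down, gripper open.
Joint ranges: [-3.08, 3.08], [-0.75, 2.2], [0.22, 2.44], [-1.43, 4.57], [0, 2.65], [-2.85, 2.85]. Speed limits (rad/s): [2.79, 2.79, 3.14, 3.14, 3.14, 3.14].

## Interface

Orientations are given as a unit quaternion [x, y, z, w].
In Python, from station import manip gives the robot as it stands.
- The arm moves only by the tool servo_tool, never from a script. Its argument "commands" is one flat list of numbers, 7 for each row, row after row: the shift along the tool's x, y, z each as a share of 500 mm, from -1 to 1, then the turn, a rotation vector about the tool's x, y, z each as a share of 360 degrees, from -1 to 1, then the opening, from -1 (shut) to 1 (fully open). In form: [dx, dy, dz, rx, ry, rz, claw, dx, dy, dz, rx, ry, rz, claw, ...]. A call has 1 to 12 rows; each row shifts and turns the commanded pose from where the row before left it, along the tool's axes as they then stand; what a row does not reach is not made up. A row lasts 1/12 s, in which the tool goes at most 41.7 mm and 7.16 degrees, less where a joint would pass 70% of its speed; a pose out of reach is approached as far as the arm can. A call with a number of a shift or a turn outside -1 to 1 is refused whole. A call with a gripper value outside its range is refused whole. The fingers move at their own pace and stop on an object; "force" is the grip in N (left out, the last holds). Time passes only in rows, so rows that do not move let the fingers close. It gives the time, the measured TCP pose, the force, the opening and the grip force at its end, in the units of the state.
- manip.sense(): the state, without advancing time (a new reading comes with each control period).
- manip.snapshot(name): name is "side" or "top" or "wrist"; returns a dict with "img" (400x640x3 uint8, red, green, blue), "mtx" (3x3 intrinsics, pixels), "distortion" ([k1, k2, p1, p2, k3] as OpenCV has them; the pictures are not rectified), "world_to_cam" (4x4, takes a point from world to camera coordinates). Camera axes: x right, y up, looking along -z (the intrinsics and any distortion apply to the point x, -y, -z); pixel columns grow to the right and rows downward; lengths in m; the calibration is good to about 2 mm. A picture is of the moment at which its call begins. There is no depth.
- manip.sign_off(): hands the job in; it is judged then, once.
Trained networks look in a picture, given as the dict that the camera call returned (one of the last four; its "shot" number tells which), for a name from the list of things; names that differ only in an ending like _2 or _b are one class to them, and where a whole thing is asked for, a point or a joint stands for the part that bears it (a point fixed in the world has none). Each returns a list of dicts, best first, with "conf" (0 to 1); they miss things now and then, are a little off and sometimes report something else, mostly with a low value. They report only what shows in the picture. A call takes as long as a camera call. They do not tell look-alikes from the thing itself.
- manip.look_for(picture, query): "box" ([left, top, width, height] in pixels, round what is visible of it).
- manip.silhouettes(picture, query): "pixels" (400x640 bool, what is visible of it) and "box" ([left, top, width, height] in pixels, round what is visible of it).
The state is a dict: "t": time; "q": joint angles; "qd": joint speeds; "tau": joint torques, N m; "tcp_pos": TCP position; "tool_rot": TCP orientation; "force": force on the tool from outside, world axes, zero at the start; "ft_torque": the same for the moment, N m; "finger_gap": opening from 0.0 (shut) to 1.0 (fully open); "gripper_force": force on a finger pad.
Only numpy, scipy, OpenCV 4.12 (cv2) and the standard library are available. Lean on these libraries where they do the work, as an engineer would, in place of code of your own. Each camera call takes 0.05 s, during which the arm holds its last target. There are 200 camera calls.

## Task

Stand the white blue-capped bottle upright in the middle of its round coaster, out of the way. Then, pressing on its top, draw the blue slide carrier out along the bench (without lifting it) until it lies wholly clear in front of the shelf, and only then pick it up and lay it gently, flat, centred and square on the white plate of the slide warmer, and let go. Leave the other carriers and everything else on the bench where they stand.

Things in the scene. Friction and masses are not known exactly. Their poses are not given: they have to be found in the camera images.
- organiser: Fixed white bench organiser: a clear shelf over three bays. Origin on the bench under its centre; +x points into it (away from the robot), the bays open to -x. Bays centred at y = -90, 0, +90, 84 mm wide inside, rear wall at x = +70. Partitions 6 mm thick, only 28 mm high, x -100 to +70. Ends (y = +/-135, 6 mm thick) full height, x -55 to +75. No floor: carriers lie on the bench.
- shelf_front (a point): Middle of the clear shelf's front lower edge, 150 mm above the bench, at the organiser's x = -80; axes as the organiser's. The shelf runs 160 mm back (+x) from here, 276 mm wide in y, 5 mm thick, with a white strip along this edge (underside at 148 mm). Three jars stand on its rear part, 110 to 154 mm behind this edge, up to 224 mm above the bench.
- carrier_blue: Wanted: flat rigid blue block 136 x 64 x 20 mm (x, y, z), two glass slides on top, 0.2 to 0.36 kg, origin at the centre of its underside. A black rubber pad (28 x 48 mm, top 22 mm up, friction about 1.1; bench 0.6) at each end of its top, centred at x = +/-52. Loose in any of the bays, x about along the organiser's, near end 0 to 10 mm in front of the shelf's edge, 10 mm free each side.
- carrier_orange: Orange carrier of the same shape, in another bay; leave it.
- carrier_grey: Plain aluminium carrier of the same shape, in another bay; leave it.
- bottle: White plastic bottle with a blue cap, loose, standing in front of the blue carrier in the path along which that must be drawn. Body a cylinder 58 mm in diameter up to 75 mm, narrower neck (48 mm diameter) to 87 mm and cap (41 mm) to 108 mm. 0.15 to 0.29 kg. Origin at the centre of its underside, z up its axis.
- coaster: Fixed round cork coaster with a dark top, 110 mm in diameter, top 6 mm above the bench. Origin at the centre of its underside. It is on one side of the bench and the slide warmer on the other, either way round.
- warmer: Fixed slide warmer: blue-grey housing 190 x 170 mm (x -105 to +85), 83 mm high, with a white plate 150 x 160 mm (x, y) on top of it, plate surface 100 mm above the bench. Origin on the bench under the plate's centre; its front with two knobs (standing out to x = -118) faces its -x.
- warmer_plate (a point): Centre of the warmer's white plate, on its surface, 100 mm above the bench; x and y axes along the plate's sides.
- beaker: Glass beaker, 56 mm in diameter, 70 mm high, loose, standing some 270 mm in front of the orange carrier, nearer the robot. Origin at the centre of its underside; leave it.
- timer: Flat white timer 62 x 75 x 24 mm, loose, lying some 270 mm in front of the grey carrier. Origin at the centre of its underside; leave it.
- glove_box: Turquoise glove box 235 x 120 x 70 mm (x, y, z), loose, origin at the centre of its underside; leave it.
- tube_rack: Dark blue rack 220 x 110 mm full of capped tubes, 101 mm high, loose, origin at the centre of its underside; leave it.
- tissue_roll: White paper roll standing, 120 mm in diameter, 120 mm high, loose, origin at the centre of its underside; leave it.
Mind the look-alikes: they are no part of the job. There is more than one size of the coaster; the job needs the largest.

How it is judged:
On the way, in this order (a step that is already met when the one before it is completed fails the run):
1. the bottle stands upright and released on its coaster, its axis within 22 mm of the middle (horizontal distance between bottle and coaster below 0.022 m and height (world z) of bottle between 0.003 and 0.01 m and angle between bottle's own z axis and vertical below 0.1 rad and contact force between the fingers and bottle below 0.1 N), for 0.2 s.
2. the blue carrier lies flat on the bench in front of the shelf, its rear end clear of the shelf's front edge (x of carrier_blue in the frame of organiser below -0.148 m and height (world z) of carrier_blue below 0.006 m and angle between carrier_blue's own z axis and vertical below 0.06 rad), for 0.2 s.
At the end, for the whole second after the job is handed in: Blue carrier flat and at rest on the plate, centre within 20 mm of the plate's, sides within 10 degrees (lengthways or crossways); bottle upright on the coaster within 22 mm of its middle; the other carriers within 20 mm and the other bystanders within 25 mm of their starts (horizontal distance between bottle and coaster below 0.022 m and height (world z) of bottle between 0.003 and 0.01 m and angle between bottle's own z axis and vertical below 0.1 rad and horizontal distance between carrier_blue and warmer_plate below 0.02 m and z of carrier_blue in the frame of warmer_plate between -0.004 and 0.005 m and angle between carrier_blue's own z axis and vertical below 0.06 rad and (angle between the x axis of carrier_blue and the x axis of warmer_plate, either way round below 0.18 rad or angle between the x axis of carrier_blue and the y axis of warmer_plate, either way round below 0.18 rad) and linear speed of each of carrier_blue, bottle below 0.01 m/s and distance of each of carrier_orange, carrier_grey from where it was at the start of the episode below 0.02 m and distance of each of beaker, timer, glove_box, tube_rack, tissue_roll from where it was at the start of the episode below 0.025 m); the robot touches nothing.
It fails at once if the orange or grey carrier is shifted more than 20 mm, or the beaker, timer, glove box, tube rack or paper roll more than 25 mm (distance of any of carrier_orange, carrier_grey from where it was at the start of the episode above 0.02 m or distance of any of beaker, timer, glove_box, tube_rack, tissue_roll from where it was at the start of the episode above 0.025 m).
It fails at once if the blue carrier is lifted or tipped up while any of it is still under the shelf (height (world z) of carrier_blue between 0.01 and 0.13 m and x of carrier_blue in the frame of organiser above -0.13 m and y of carrier_blue in the frame of organiser between -0.16 and 0.16 m).
It fails at once if the blue carrier is set down on the warmer with a bump of over 45 N (contact force between carrier_blue and warmer above 45 N).
It fails at once if the bottle is knocked over (angle between bottle's own z axis and vertical above 0.6 rad).
It also fails if it takes over 72 s, if anything falls off the work surface, if the arm or the gripper's body presses on something with over 40 N, if the wrist force passes 120 N, or if a joint passes its speed limit or range.

## Working session

There is one attempt and no reset: what is moved stays moved. The work goes in short steps, Python scripts to look and compute and a tool call to move; the robot and the scene stay as the last step left them, time stands still between calls to the robot, and variables do not carry over. Pictures are saved under pics/ and viewed, at most 13 in all, crops included, and the job is handed in when it is done.

Besides the shell and the picture viewer there is one more tool, called as name(argument=value, ...), one argument or row to a line, values as JSON. servo_tool: Moves the arm, as the interface text tells. Its arguments: {"type":"object","properties":{"commands":{"type":"array"},"force":{"type":"number"}},"required":["commands"]}

```bash
mkdir -p pics
cat > h.py <<'E'
import numpy as np, cv2, pickle
from station import manip
from scipy.spatial.transform import Rotation as R
def snap(n,save=None):
    p=manip.snapshot(n)
    if save: cv2.imwrite('pics/'+save,p['img'][:,:,::-1])
    return p
def ray(p,uv):
    uv=np.array(uv,float).reshape(-1,1,2)
    n=cv2.undistortPoints(uv,np.array(p['mtx']),np.array(p['distortion'])).reshape(-1,2)
    T=np.array(p['world_to_cam']); d=np.c_[n[:,0],-n[:,1],-np.ones(len(n))]@T[:3,:3]
    o=-T[:3,:3].T@T[:3,3]; return o,d
def atz(p,uv,z):
    o,d=ray(p,uv); return o+d*((z-o[2])/d[:,2])[:,None]
def proj(p,X):
    X=np.atleast_2d(X); T=np.array(p['world_to_cam']); c=X@T[:3,:3].T+T[:3,3]
    q=np.c_[c[:,0],-c[:,1],-c[:,2]]
    return cv2.projectPoints(q,np.zeros(3),np.zeros(3),np.array(p['mtx']),np.array(p['distortion']))[0].reshape(-1,2)
E
cat > a.py <<'E'
from h import *
print(manip.sense()['t'])
for n in('top','side'):
    p=snap(n,n+'0.png'); pickle.dump(p,open(n+'.pkl','wb')); T=p['world_to_cam'];print(n,ray(p,[[320,200]]))
    for q in('carrier_blue','carrier_orange','carrier_grey','bottle','coaster','warmer','warmer_plate','beaker','timer','organiser','tube_rack','tissue_roll','glove_box'):
        print(q,[(np.round(r['box']).astype(int).tolist(),round(r['conf'],2)) for r in manip.look_for(p,q)[:3]])
E
python3 a.py
```

```text
0.0
top (array([0.37789268, 0.0501657 , 1.4211664 ]), array([[ 0.11784668, -0.01459414, -0.99297515]]))
carrier_blue [([338, 164, 22, 14], 0.63), ([270, 161, 25, 7], 0.23)]
carrier_orange [([301, 160, 27, 15], 0.55)]
carrier_grey [([272, 157, 24, 12], 0.61), ([263, 94, 113, 79], 0.23)]
bottle [([340, 200, 26, 23], 0.72), ([442, 215, 38, 40], 0.71), ([264, 92, 110, 84], 0.15)]
coaster [([441, 220, 38, 35], 0.85), ([396, 218, 26, 32], 0.8), ([441, 264, 32, 32], 0.66)]
warmer [([156, 203, 80, 87], 0.8)]
warmer_plate [([157, 206, 76, 83], 0.98), ([264, 221, 33, 29], 0.66), ([338, 163, 22, 15], 0.16)]
beaker [([304, 237, 20, 21], 0.73)]
timer [([262, 219, 32, 32], 0.66), ([302, 235, 21, 23], 0.34)]
organiser [([264, 95, 110, 87], 0.56)]
tube_rack [([421, 96, 52, 88], 0.73), ([262, 92, 113, 87], 0.68), ([270, 158, 26, 11], 0.34)]
tissue_roll [([123, 158, 57, 51], 0.6)]
glove_box [([195, 95, 54, 99], 0.57), ([304, 160, 25, 14], 0.32)]
side (array([-0.04415139,  0.85821852,  0.90899478]), array([[ 0.44298666, -0.62920701, -0.63886294]]))
carrier_blue [([278, 170, 42, 28], 0.87)]
carrier_orange [([259, 183, 42, 30], 0.68)]
carrier_grey [([252, 198, 28, 34], 0.84)]
bottle [([340, 176, 17, 37], 0.95)]
coaster [([393, 158, 28, 19], 0.57), ([377, 179, 21, 17], 0.52)]
warmer [([220, 250, 114, 108], 0.77)]
warmer_plate [([222, 250, 107, 113], 0.58)]
beaker [([342, 213, 21, 32], 0.77)]
timer [([306, 237, 37, 30], 0.87)]
organiser [([214, 113, 119, 128], 0.79)]
tube_rack [([304, 111, 67, 51], 0.64)]
tissue_roll [([150, 257, 67, 82], 0.61), ([254, 199, 25, 33], 0.46)]
glove_box [([161, 197, 96, 85], 0.89), ([151, 256, 64, 80], 0.54)]
```

```bash
python3 -c "
import cv2
i=cv2.imread('pics/top0.png');cv2.imwrite('pics/top0c.png',cv2.resize(i[80:310,110:490],None,fx=2.1,fy=2.1,interpolation=cv2.INTER_CUBIC))"
```

```text
(no output)
```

View pics/top0c.png

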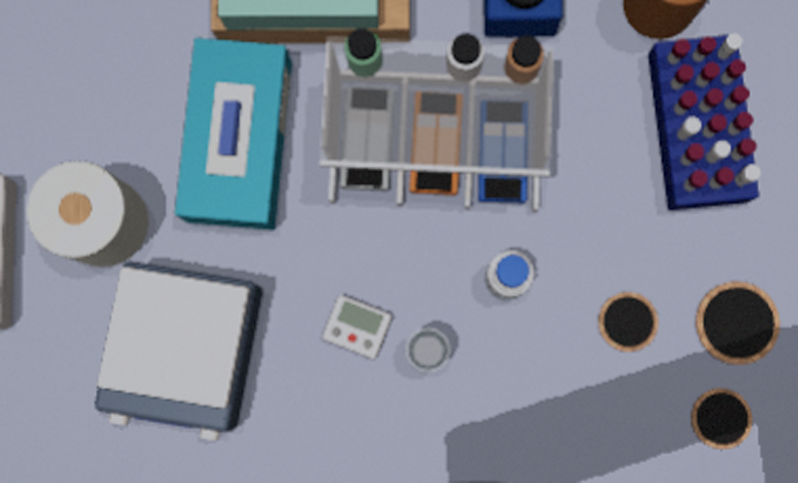

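View pics/side0.png

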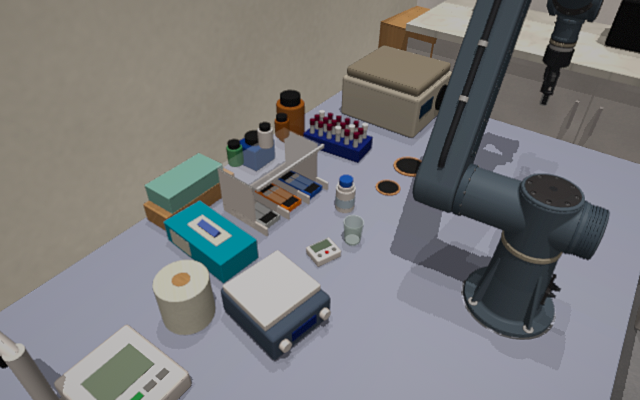

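The top view shows the blue carrier in the right-hand bay (near end at crop ≈ (503,200)), with the bottle in front of it (cap at ≈ (512,271)). The large coaster is at (737,322), the warmer is on the left, and the beaker and timer are in between.

```bash
cat > b.py <<'E'
from h import *
p=snap('top')
f=lambda x,y:[110+x/2.1,80+y/2.1]
def mar(q,z,k=0):
    s=manip.silhouettes(p,q)
    if not s: print(q,'none');return
    m=s[k]['pixels'].astype(np.uint8);c=max(cv2.findContours(m,0,cv2.CHAIN_APPROX_NONE)[0],key=len).reshape(-1,2)
    X=atz(p,c,z)[:,:2]; r=cv2.minAreaRect((X*1000).astype(np.float32)); print(q,s[k]['box'],np.round(r[0]),np.round(r[1]),round(r[2],1))
    return X
mar('warmer_plate',.1)
mar('carrier_blue',.02)
mar('timer',.024);mar('beaker',.07)
print('strip',atz(p,[f(324,163),f(550,173)],.150))
print('blue cols',atz(p,[f(479,200),f(527,202),f(484,100),f(527,101)],.02))
print('pad near',atz(p,[f(502,188)],.022),'far pad',atz(p,[f(503,111)],.022))
print('cap',atz(p,[f(512,271)],.108))
hsv=cv2.cvtColor(p['img'],cv2.COLOR_RGB2HSV)
m=((hsv[:,:,0]>100)&(hsv[:,:,0]<125)&(hsv[:,:,1]>150)).astype(np.uint8);m[:190]=0;m[230:]=0;m[:,:330]=0;m[:,375:]=0
v,u=np.nonzero(m);print('capseg',len(u),atz(p,[[u.mean(),v.mean()]],.108))
m=(p['img'].max(2)<60).astype(np.uint8);m[:,:435]=0;m[:212]=0;m[258:]=0;m[:,485:]=0
c=max(cv2.findContours(m,0,cv2.CHAIN_APPROX_NONE)[0],key=cv2.contourArea).reshape(-1,2)
X=atz(p,c,.006)[:,:2];print('coaster',cv2.minEnclosingCircle((X*1000).astype(np.float32)))
print('coaster eye',atz(p,[f(737,322)],.006)); print('parts',atz(p,[f(468,205),f(536,208)],.028))
s=manip.sense();print(s['t'],s['tcp_pos'],s['tool_rot'],R.from_quat(s['tool_rot']).as_matrix().round(3).tolist())
E
python3 b.py
```

```text
warmer_plate [158.2, 205.8, 77.4, 86.5] [416. 356.] [178. 197.] 79.7
carrier_blue [338.9, 162.7, 22.1, 14.3] [629. -52.] [61. 37.] 88.9
timer [264.6, 224.4, 28.9, 26.8] [447. 142.] [76. 62.] 69.5
beaker [306.9, 236.8, 16.3, 21.9] [414.  49.] [50. 53.] 89.5
strip [[ 0.63811584  0.17147599  0.15      ]
 [ 0.62349936 -0.10095047  0.15      ]]
blue cols [[ 0.61313238 -0.0215202   0.02      ]
 [ 0.60987882 -0.08508161  0.02      ]
 [ 0.74866538 -0.03016698  0.02      ]
 [ 0.7467772  -0.08772832  0.02      ]]
pad near [[ 0.6286255  -0.05212988  0.022     ]] far pad [[ 0.73288141 -0.05521213  0.022     ]]
cap [[ 0.50937325 -0.05640036  0.108     ]]
capseg 162 [[ 0.5104502  -0.05577852  0.108     ]]
coaster ((449.5976257324219, -361.4559020996094), 46.071563720703125)
coaster eye [[ 0.44937072 -0.36004796  0.006     ]]
parts [[ 0.60525006 -0.00652592  0.028     ]
 [ 0.60045035 -0.0960001   0.028     ]]
1.65 [ 0.15453605 -0.60554341  0.23129426] [ 9.92209720e-01  1.24578771e-01  1.67010349e-05 -3.72597836e-05] [[0.969, 0.247, 0.0], [0.247, -0.969, 0.0], [0.0, -0.0, -1.0]]
```

servo_tool(
  commands=[0.03, -0.028, 0, 0, 0, 0, 1, 0.06, -0.056, 0, 0, 0, 0, 1, 0.06, -0.056, 0, 0, 0, 0, 1, 0.06, -0.056, 0, 0, 0, 0, 1, 0.06, -0.056, 0, 0, 0, 0, 1, 0.06, -0.056, 0, 0, 0, 0, 1, 0.06, -0.056, 0, 0, 0, 0, 1, 0.06, -0.056, 0, 0, 0, 0, 1, 0.06, -0.056, 0, 0, 0, 0, 1, 0.06, -0.056, 0, 0, 0, 0, 1, 0.06, -0.056, 0, 0, 0, 0, 1, 0.06, -0.056, 0, 0, 0, 0, 1],
)

```text
t: 2.65
tcp_pos: [0.4101, -0.2066, 0.2317]
tool_rot: [0.992, 0.124, 0.0, 0.0]
force: [1.0, 0.6, -0.1]
finger_gap: 0.999
gripper_force: 0.0
```

servo_tool(
  commands=[0.06, -0.056, 0, 0, 0, 0, 1, 0.06, -0.056, 0, 0, 0, 0, 1, 0.06, -0.056, 0.02, 0, 0, 0, 1, 0.03, -0.028, 0.03, 0, 0, 0, 1, 0, 0, 0, 0, 0, 0, 1],
)

```text
t: 3.07
tcp_pos: [0.487, -0.0839, 0.2047]
tool_rot: [0.992, 0.127, -0.001, -0.001]
force: [-1.1, -0.3, -0.5]
finger_gap: 0.998
gripper_force: 0.0
```

```bash
cat >> h.py <<'E'
def delta(target):
    s=manip.sense();M=R.from_quat(s['tool_rot']).as_matrix()
    print('t',s['t'],'tcp',np.round(s['tcp_pos'],4),'q',np.round(s['q'],2)); print('M',M.round(3).tolist())
    print('shift share',((np.array(target)-s['tcp_pos'])@M/.5).round(4))
E
cat > c.py <<'E'
from h import *
p=snap('wrist','w1.png');pickle.dump(p,open('w1.pkl','wb'))
delta([.510,-.056,.043])
print('bottle top pred',proj(p,[[.510,-.056,.108],[.51,-.056,0]]))
E
python3 c.py
```

```text
t 3.1167 tcp [ 0.4863 -0.0857  0.2055] q [-0.4   0.39  1.78 -0.    0.97  0.92]
M [[0.968, 0.252, -0.002], [0.252, -0.968, 0.001], [-0.002, -0.002, -1.0]]
shift share [ 0.0614 -0.0451  0.3249]
bottle top pred [[291.87385678 160.41133639]
 [301.3094722  136.18698908]]
```

View pics/w1.png

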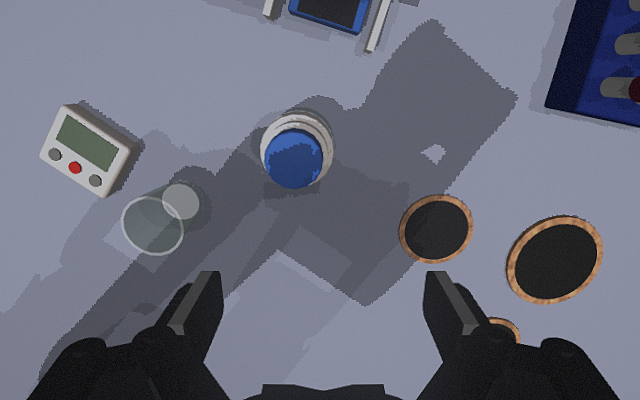

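The wrist view shows the cap at (293,158), against a prediction of (292,160), so the bottle position is confirmed. The large coaster is at about (554,259).

servo_tool(
  commands=[0.03, -0.022, 0, 0, 0, 0, 1, 0.031, -0.023, 0.0, 0, 0, 0, 1, 0, 0, 0.025, 0, 0, 0, 1, 0, 0, 0.05, 0, 0, 0, 1, 0, 0, 0.06, 0, 0, 0, 1, 0, 0, 0.06, 0, 0, 0, 1, 0, 0, 0.06, 0, 0, 0, 1, 0, 0, 0.05, 0, 0, 0, 1, 0, 0, 0.02, 0, 0, 0, 1, 0, 0, 0, 0, 0, 0, 1, 0, 0, 0, 0, 0, 0, -1, 0, 0, 0, 0, 0, 0, -1],
  force=40,
)

```text
t: 4.12
tcp_pos: [0.5115, -0.0593, 0.0454]
tool_rot: [0.992, 0.124, 0.001, 0.001]
force: [0.7, 2.6, 2.9]
finger_gap: 0.746
gripper_force: 3.1
```

servo_tool(
  commands=[0, 0, 0, 0, 0, 0, -1, 0, 0, 0, 0, 0, 0, -1, 0, 0, 0, 0, 0, 0, -1, 0, 0, 0, 0, 0, 0, -1, 0, 0, 0, 0, 0, 0, -1],
)

```text
t: 4.53
tcp_pos: [0.5114, -0.0588, 0.0458]
tool_rot: [0.992, 0.125, 0.001, 0.001]
force: [-1.8, -0.7, 7.9]
finger_gap: 0.669
gripper_force: 43.2
```

Run:
```python
from h import *
p=pickle.load(open('w1.pkl','rb'))
print(atz(p,[[554,259]],.006))
im=p['img'];m=(im.max(2)<60).astype(np.uint8);m[:,:505]=0;m[:210]=0;m[310:]=0;m[:,606:]=0
c=max(cv2.findContours(m,0,cv2.CHAIN_APPROX_NONE)[0],key=cv2.contourArea).reshape(-1,2)
X=atz(p,c,.006)[:,:2];print(cv2.minEnclosingCircle((X*1000).astype(np.float32)))
delta([.450,-.361,.1])
```

```text
[[ 0.45201187 -0.35675934  0.006     ]]
((448.2969055175781, -360.8494567871094), 46.70420455932617)
t 4.5333 tcp [ 0.5114 -0.0588  0.0458] q [-0.33  0.69  1.85 -0.    0.6   0.99]
M [[0.969, 0.247, 0.003], [0.247, -0.969, -0.001], [0.003, 0.002, -1.0]]
shift share [-0.2681  0.5554 -0.108 ]
```

servo_tool(
  commands=[0, 0, -0.04, 0, 0, 0, -1, 0, 0, -0.04, 0, 0, 0, -1, -0.013, 0.028, -0.028, 0, 0, 0, -1, -0.027, 0.056, 0, 0, 0, 0, -1, -0.027, 0.056, 0, 0, 0, 0, -1, -0.027, 0.056, 0, 0, 0, 0, -1, -0.027, 0.056, 0, 0, 0, 0, -1, -0.027, 0.056, 0, 0, 0, 0, -1, -0.027, 0.056, 0, 0, 0, 0, -1, -0.027, 0.056, 0, 0, 0, 0, -1, -0.027, 0.056, 0, 0, 0, 0, -1, -0.027, 0.056, 0, 0, 0, 0, -1],
)

```text
t: 5.53
tcp_pos: [0.4516, -0.3493, 0.0985]
tool_rot: [0.992, 0.125, 0.0, 0.0]
force: [0.8, -0.7, -3.1]
finger_gap: 0.666
gripper_force: 44.4
```

servo_tool(
  commands=[-0.013, 0.026, 0, 0, 0, 0, -1, 0, 0, 0, 0, 0, 0, -1, 0, 0, 0, 0, 0, 0, -1],
)

```text
t: 5.78
tcp_pos: [0.4486, -0.362, 0.0981]
tool_rot: [0.992, 0.124, -0.0, -0.0]
force: [-1.0, 0.9, -3.5]
finger_gap: 0.667
gripper_force: 44.4
```

```bash
python3 -c "
from h import *
delta([.4495,-.3605,.053])"
```

```text
t 5.7833 tcp [ 0.4486 -0.362   0.0981] q [-0.87  0.65  1.67  0.    0.83  0.45]
M [[0.969, 0.246, -0.0], [0.246, -0.969, 0.001], [0.0, -0.001, -1.0]]
shift share [ 0.0025 -0.0024  0.0901]
```

servo_tool(
  commands=[0.002, -0.002, 0.02, 0, 0, 0, -1, 0, 0, 0.03, 0, 0, 0, -1, 0, 0, 0.02, 0, 0, 0, -1, 0, 0, 0.012, 0, 0, 0, -1, 0, 0, 0.006, 0, 0, 0, -1, 0, 0, 0, 0, 0, 0, -1, 0, 0, 0.004, 0, 0, 0, -1, 0, 0, 0, 0, 0, 0, -1],
)

```text
t: 6.45
tcp_pos: [0.4501, -0.361, 0.0521]
tool_rot: [0.992, 0.125, 0.0, 0.0]
force: [-0.1, 0.0, -2.4]
finger_gap: 0.661
gripper_force: 44.5
```

servo_tool(
  commands=[0, 0, 0, 0, 0, 0, 0.8, 0, 0, 0, 0, 0, 0, 1, 0, 0, 0, 0, 0, 0, 1, 0, 0, 0, 0, 0, 0, 1, 0, 0, -0.02, 0, 0, 0, 1, 0, 0, -0.06, 0, 0, 0, 1, 0, 0, -0.08, 0, 0, 0, 1, 0, 0, -0.08, 0, 0, 0, 1, 0, 0, -0.08, 0, 0, 0, 1, 0, 0, -0.02, 0, 0, 0, 1, 0, 0, 0, 0, 0, 0, 1],
)

```text
t: 7.37
tcp_pos: [0.4516, -0.3629, 0.2271]
tool_rot: [0.992, 0.125, 0.003, 0.004]
force: [0.2, -0.5, -0.1]
finger_gap: 0.998
gripper_force: 0.0
```

Run:
```python
from h import *
p=snap('top','t2.png');i=cv2.imread('pics/t2.png');cv2.imwrite('pics/t2c.png',cv2.resize(i[150:280,250:500],None,fx=3.2,fy=3.2,interpolation=cv2.INTER_CUBIC))
print(proj(p,[[.45,-.361,.006],[.45,-.361,.108]]))
delta([.55,-.05,.1])
```

```text
[[461.28728955 233.10317558]
 [472.76701582 230.98665388]]
t 7.4167 tcp [ 0.4503 -0.3615  0.2242] q [-0.87  0.47  1.57 -0.    1.1   0.45]
M [[0.969, 0.247, 0.003], [0.247, -0.969, -0.004], [0.002, 0.004, -1.0]]
shift share [ 0.3466 -0.5554  0.2468]
```

View pics/t2c.png

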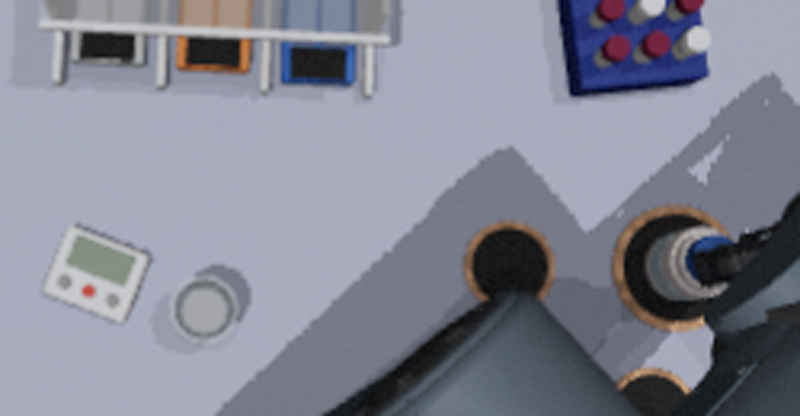

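Run:
```python
from h import *
p=pickle.load(open('w1.pkl','rb'));o,d=ray(p,[[320,200]])
M=np.array([[0.968, 0.252, -0.002], [0.252, -0.968, 0.001], [-0.002, -0.002, -1.0]])
c=(o-np.array([.4863,-.0857,.2055]))@M;print('cam in tool',c, 'dir',d@M)
t=np.array([.634,-.053,.03])
for a in(35,45,55):
    X=R.from_euler('y',-a,degrees=True).apply(np.diag([1,-1,-1])@np.c_[c, [.0425,0,-.073],[.0425,0,-.2]].T[:,:,None].reshape(3,3).T if 0 else (np.c_[c,[.0425,0,-.073],[.0425,0,-.2]].T@np.diag([1,-1,-1])))
    print(a,(t+X).round(3).tolist())
q=manip.sense();print(q['force'])
```

```text
cam in tool [ 0.08349311 -0.00129137 -0.14230819] dir [[-0.32177467 -0.0081447   0.94674207]]
35 [[0.621, -0.052, 0.194], [0.627, -0.053, 0.114], [0.554, -0.053, 0.218]]
45 [[0.592, -0.052, 0.19], [0.612, -0.053, 0.112], [0.523, -0.053, 0.201]]
55 [[0.565, -0.052, 0.18], [0.599, -0.053, 0.107], [0.495, -0.053, 0.18]]
[0.46568076 0.98449538 0.05132623]
```

The bottle stands centred on the large coaster. Next I go to the carrier with the fingers shut and the tool tilted 45°.

servo_tool(
  commands=[0.02, -0.032, 0, 0, 0, 0, -1, 0.04, -0.064, 0, 0, 0, 0, -1, 0.04, -0.064, 0, 0, 0, 0, -1, 0.04, -0.064, 0, 0, 0, 0, -1, 0.04, -0.064, 0, 0, 0, 0, -1, 0.04, -0.064, 0, 0, 0, 0, -1, 0.04, -0.064, 0, 0, 0, 0, -1, 0.04, -0.064, 0, 0, 0, 0, -1, 0.04, -0.064, 0.02, 0, 0, 0, -1, 0.006, -0.011, 0.02, 0, 0, 0.016, -1, 0, 0, 0, 0, 0, 0.016, -1, 0, 0, 0, 0, 0, 0.016, -1],
)

```text
t: 8.42
tcp_pos: [0.5466, -0.0471, 0.1987]
tool_rot: [1.0, -0.027, -0.004, -0.001]
force: [-0.0, -0.3, -0.3]
finger_gap: 0.003
gripper_force: 0.0
```

servo_tool(
  commands=[0, 0, 0, 0, 0.018, 0, -1, 0, 0, 0, 0, 0.018, 0, -1, 0, 0, 0, 0, 0.018, 0, -1, 0, 0, 0, 0, 0.018, 0, -1, 0, 0, 0, 0, 0.018, 0, -1, 0, 0, 0, 0, 0.018, 0, -1, 0, 0, 0, 0, 0.017, 0, -1, 0, 0, 0, 0, 0, 0, -1, 0, 0, 0, 0, 0, 0, -1],
)

```text
t: 9.17
tcp_pos: [0.5526, -0.0354, 0.2004]
tool_rot: [0.96, -0.016, 0.278, -0.016]
force: [0.8, -0.3, -0.2]
finger_gap: -0.001
gripper_force: 0.0
```

```bash
cat > d.py <<'E'
from h import *
p=snap('wrist','w2.png');pickle.dump(p,open('w2.pkl','wb'))
delta([.58,-.0505,.06])
print(manip.sense()['finger_gap'])
c=np.array([[.681,-.0536]]);a=np.deg2rad(-2)
for l in [(-68,-32),(-68,32),(-66,-24),(-66,24),(-38,0)]:
    l=np.array(l)/1000;X=[c[0,0]+l[0]*np.cos(a)-l[1]*np.sin(a),c[0,1]+l[0]*np.sin(a)+l[1]*np.cos(a),.02]
    print(l,proj(p,[X]).round())
E
python3 d.py
```

```text
t 9.2167 tcp [ 0.5535 -0.0356  0.2011] q [-0.39  0.37  2.06  0.89  0.29  0.41]
M [[0.844, -0.022, 0.536], [-0.039, -0.999, 0.021], [0.535, -0.039, -0.844]]
shift share [-0.1051  0.0395  0.266 ]
0.002095616341000923
[-0.068 -0.032] [[377. 215.]]
[-0.068  0.032] [[312. 215.]]
[-0.066 -0.024] [[369. 213.]]
[-0.066  0.024] [[320. 213.]]
[-0.038  0.   ] [[344. 186.]]
```

View pics/w2.png

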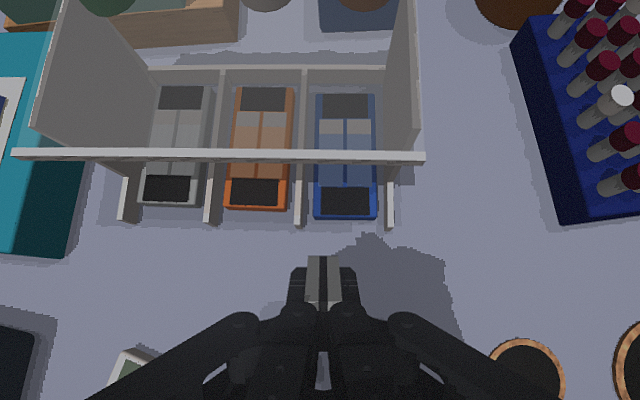

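The carrier's near end shows at (314..377, 214), against a prediction of (312..377, 215). The wrist is passing a singularity, so I tilt further and then ease back.

servo_tool(
  commands=[0, 0, 0, 0, 0.015, 0, -1, 0, 0, 0, 0, 0.015, 0, -1, 0, 0, 0, 0, 0.015, 0, -1, 0, 0, 0, 0, 0.015, 0, -1, 0, 0, 0, 0, 0.015, 0, -1, 0, 0, 0, 0, 0.015, 0, -1, 0, 0, 0, 0, 0, 0, -1, 0, 0, 0, 0, 0, 0, -1],
)

```text
t: 9.88
tcp_pos: [0.5533, -0.0142, 0.1976]
tool_rot: [0.929, -0.008, 0.366, -0.051]
force: [1.0, 1.0, 0.1]
finger_gap: 0.002
gripper_force: 0.0
```

```bash
cat >> h.py <<'E'
def rdelta(tilt,yaw):
    M=R.from_quat(manip.sense()['tool_rot'])
    z=np.array([np.sin(tilt)*np.cos(yaw),np.sin(tilt)*np.sin(yaw),-np.cos(tilt)]);y=np.array([np.sin(yaw),-np.cos(yaw),0])
    T=R.from_matrix(np.c_[np.cross(y,z),y,z]); print('rot share',((M.inv()*T).as_rotvec()/(2*np.pi)).round(4))
E
python3 -c "
from h import *
delta([.58,-.0505,.06]);rdelta(np.deg2rad(60),-.05)"
```

```text
t 9.8833 tcp [ 0.5533 -0.0142  0.1976] q [-0.43  0.42  2.2   1.95  0.41 -0.69]
M [[0.732, 0.023, 0.681], [-0.052, -0.995, 0.089], [0.679, -0.1, -0.727]]
shift share [-0.144   0.101   0.2301]
rot share [-0.019   0.0477 -0.0053]
```

Passing round the singularity well (q4 = 1.95). I keep going.

servo_tool(
  commands=[0, 0, 0, -0.003, 0.008, -0.001, -1, 0, 0, 0, -0.003, 0.008, -0.001, -1, 0, 0, 0, -0.003, 0.008, -0.001, -1, 0, 0, 0, -0.003, 0.008, -0.001, -1, 0, 0, 0, -0.003, 0.008, -0.001, -1, 0, 0, 0, -0.003, 0.008, -0.001, -1, 0, 0, 0, 0, 0, 0, -1, 0, 0, 0, 0, 0, 0, -1],
)

```text
t: 10.55
tcp_pos: [0.5543, -0.012, 0.1975]
tool_rot: [0.869, -0.017, 0.495, 0.003]
force: [-0.4, -0.6, -0.2]
finger_gap: -0.003
gripper_force: 0.0
```

```bash
python3 -c "
from h import *
delta([.56,-.0495,.07]);rdelta(np.deg2rad(48),-.05)"
```

```text
t 10.55 tcp [ 0.5543 -0.012   0.1975] q [-0.4   0.62  2.4   2.74  0.92 -1.5 ]
M [[0.509, -0.033, 0.86], [-0.026, -0.999, -0.023], [0.86, -0.011, -0.51]]
shift share [-0.2116  0.0774  0.1414]
rot share [-0.0032 -0.0315  0.0002]
```

servo_tool(
  commands=[-0.035, 0.013, 0.0235, 0, -0.005, 0, -1, -0.035, 0.013, 0.0235, 0, -0.005, 0, -1, -0.035, 0.013, 0.0235, 0, -0.005, 0, -1, -0.035, 0.013, 0.0235, 0, -0.005, 0, -1, -0.035, 0.013, 0.0235, 0, -0.005, 0, -1, -0.035, 0.013, 0.0235, 0, -0.005, 0, -1, 0, 0, 0, 0, 0, 0, -1, 0, 0, 0, 0, 0, 0, -1],
)

```text
t: 11.22
tcp_pos: [0.5512, -0.0516, 0.0724]
tool_rot: [0.91, -0.018, 0.413, 0.004]
force: [-0.2, 0.2, 0.6]
finger_gap: 0.006
gripper_force: 0.0
```

```bash
python3 -c "
from h import *
delta([.595,-.051,.05]);rdelta(np.deg2rad(45),-.045)"
```

```text
t 11.2167 tcp [ 0.5512 -0.0516  0.0724] q [-0.48  0.87  2.33  2.71  0.91 -1.6 ]
M [[0.658, -0.036, 0.752], [-0.03, -0.999, -0.022], [0.753, -0.008, -0.658]]
shift share [ 0.0239 -0.0039  0.0953]
rot share [-0.002  -0.0106  0.0001]
```

servo_tool(
  commands=[0, 0, 0, -0.001, -0.005, 0, -1, 0, 0, 0, -0.001, -0.005, 0, -1, 0.01, -0.001, 0.03, 0, 0, 0, -1, 0.01, -0.001, 0.03, 0, 0, 0, -1, 0.01, 0, 0.03, 0, 0, 0, -1, 0.014, 0.001, 0.02, 0, 0, 0, -1, 0.014, 0.001, 0.02, 0, 0, 0, -1, 0.014, 0.002, 0.02, 0, 0, 0, -1, 0, 0, 0, 0, 0, 0, -1, 0, 0, 0, 0, 0, 0, -1],
)

```text
t: 12.05
tcp_pos: [0.6289, -0.0552, 0.0462]
tool_rot: [0.923, -0.02, 0.384, 0.009]
force: [-0.4, 0.3, 0.2]
finger_gap: 0.001
gripper_force: 0.0
```

```bash
python3 -c "
from h import *
p=snap('wrist','w3.png')
delta([.633,-.053,.031]);rdelta(np.deg2rad(45),-.045);print(manip.sense()['force'])"
```

```text
t 12.1 tcp [ 0.628  -0.0551  0.0457] q [-0.38  0.85  2.1   2.73  0.61 -1.46]
M [[0.705, -0.044, 0.708], [-0.03, -0.999, -0.032], [0.709, 0.001, -0.705]]
shift share [-0.0138 -0.0048  0.0277]
rot share [ 0.0001 -0.0004  0.0002]
[-0.60243849  0.40769957 -0.45094399]
```

View pics/w3.png

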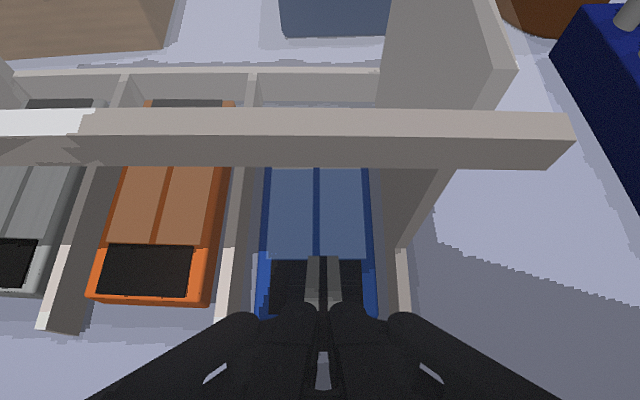

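The shut fingertips are centred over the near black pad, at about (322,270), below and in front of the shelf strip. Now I press down.

servo_tool(
  commands=[-0.005, -0.002, 0.009, 0, 0, 0, -1, -0.005, -0.002, 0.009, 0, 0, 0, -1, -0.004, 0, 0.009, 0, 0, 0, -1, 0, 0, 0, 0, 0, 0, -1, 0, 0, 0, 0, 0, 0, -1],
)

```text
t: 12.52
tcp_pos: [0.6327, -0.0539, 0.0291]
tool_rot: [0.924, -0.021, 0.383, 0.009]
force: [-0.5, 0.2, -0.4]
finger_gap: -0.002
gripper_force: 0.0
```

Not touching yet; I go lower in 2 mm steps.

servo_tool(
  commands=[-0.003, 0, 0.003, 0, 0, 0, -1, 0, 0, 0, 0, 0, 0, -1],
)

```text
t: 12.68
tcp_pos: [0.6329, -0.054, 0.0278]
tool_rot: [0.923, -0.021, 0.384, 0.009]
force: [-0.2, -0.1, 0.5]
finger_gap: -0.001
gripper_force: 0.5
```

servo_tool(
  commands=[-0.003, 0, 0.003, 0, 0, 0, -1, 0, 0, 0, 0, 0, 0, -1],
)

```text
t: 12.85
tcp_pos: [0.633, -0.054, 0.0277]
tool_rot: [0.923, -0.021, 0.385, 0.009]
force: [-6.6, -0.1, 11.9]
finger_gap: 0.001
gripper_force: 6.1
```

servo_tool(
  commands=[-0.0022, 0, 0.0022, 0, 0, 0, -1, -0.004, 0, -0.004, 0, 0, 0, -1, -0.01, 0, -0.01, 0, 0, 0, -1, -0.012, 0, -0.012, 0, 0, 0, -1, -0.012, 0, -0.012, 0, 0, 0, -1],
)

```text
t: 13.27
tcp_pos: [0.6079, -0.0535, 0.0255]
tool_rot: [0.922, -0.02, 0.386, 0.01]
force: [0.2, -1.0, -0.2]
finger_gap: -0.001
gripper_force: 0.0
```

```bash
python3 -c "
from h import *
p=snap('wrist','w4.png')
delta([.633,-.053,.031]);print(manip.sense()['force'])"
```

```text
t 13.3167 tcp [ 0.6039 -0.0525  0.0236] q [-0.39  0.91  2.15  2.77  0.71 -1.53]
M [[0.708, -0.046, 0.705], [-0.032, -0.999, -0.033], [0.706, 0.001, -0.709]]
shift share [ 0.0516 -0.0017  0.0305]
[-2.16621373  0.17888003 -0.85330589]
```

View pics/w4.png

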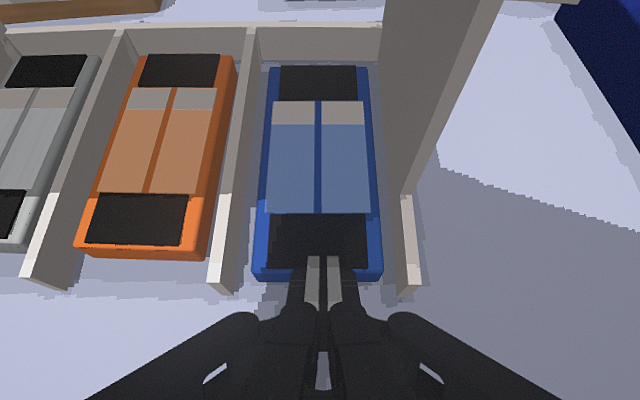

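```bash
python3 -c "
from h import *
p=snap('wrist')
print(atz(p,[[253,272],[382,272]],.02));print(atz(p,[[272,214],[365,214],[272,100],[356,100]],.022))
print(atz(p,[[310,257]],.022))"
```

```text
[[ 0.60574135 -0.02048397  0.02      ]
 [ 0.60305515 -0.08084939  0.02      ]]
[[ 0.63420457 -0.02921422  0.022     ]
 [ 0.6321432  -0.07540895  0.022     ]
 [ 0.70782213 -0.02780713  0.022     ]
 [ 0.70557715 -0.07733078  0.022     ]]
[[ 0.6112729  -0.04743774  0.022     ]]
```

The carrier came out about 11 mm before the fingers slipped off its near edge. I re-place them further in on the pad and press harder.

servo_tool(
  commands=[0.016, 0, -0.016, 0, 0, 0, -1, 0.015, 0, -0.015, 0, 0, 0, -1, 0.02, 0, 0.02, 0, 0, 0, -1, 0.021, 0, 0.021, 0, 0, 0, -1, 0, 0, 0, 0, 0, 0, -1, -0.01, 0, 0.01, 0, 0, 0, -1, -0.012, 0, 0.012, 0, 0, 0, -1, 0, 0, 0, 0, 0, 0, -1, 0, 0, 0, 0, 0, 0, -1],
)

```text
t: 14.12
tcp_pos: [0.6336, -0.0538, 0.0286]
tool_rot: [0.924, -0.021, 0.381, 0.009]
force: [0.2, -0.4, 0.0]
finger_gap: 0.002
gripper_force: 0.0
```

servo_tool(
  commands=[-0.003, 0, 0.003, 0, 0, 0, -1, -0.003, 0, 0.003, 0, 0, 0, -1, 0, 0, 0, 0, 0, 0, -1],
)

```text
t: 14.37
tcp_pos: [0.6342, -0.0539, 0.0277]
tool_rot: [0.923, -0.021, 0.384, 0.009]
force: [-6.6, 0.1, 10.9]
finger_gap: 0.002
gripper_force: 5.7
```

servo_tool(
  commands=[-0.004, 0, 0.004, 0, 0, 0, -1, -0.003, 0, 0.003, 0, 0, 0, -1, 0, 0, 0, 0, 0, 0, -1],
)

```text
t: 14.62
tcp_pos: [0.6343, -0.0538, 0.0274]
tool_rot: [0.921, -0.022, 0.388, 0.009]
force: [-19.5, -1.1, 35.7]
finger_gap: -0.003
gripper_force: 18.1
```

servo_tool(
  commands=[-0.004, 0, -0.004, 0, 0, 0, -1, -0.006, 0, -0.006, 0, 0, 0, -1],
)

```text
t: 14.78
tcp_pos: [0.6331, -0.0543, 0.0278]
tool_rot: [0.92, -0.019, 0.392, 0.01]
force: [7.1, 2.5, 10.5]
finger_gap: 0.001
gripper_force: 5.3
```

servo_tool(
  commands=[-0.006, 0, 0.001, 0, 0, 0, -1, -0.006, 0, 0.001, 0, 0, 0, -1, 0, 0, 0, 0, 0, 0, -1],
)

```text
t: 15.03
tcp_pos: [0.633, -0.0544, 0.0276]
tool_rot: [0.917, -0.019, 0.399, 0.011]
force: [-2.2, 3.2, 35.4]
finger_gap: 0.001
gripper_force: 18.0
```

servo_tool(
  commands=[-0.008, 0, -0.002, 0, 0, 0, -1, -0.008, 0, -0.003, 0, 0, 0, -1, -0.006, 0, -0.006, 0, 0, 0, -1, -0.006, 0, -0.006, 0, 0, 0, -1],
)

```text
t: 15.37
tcp_pos: [0.6267, -0.0562, 0.0278]
tool_rot: [0.912, -0.017, 0.41, 0.013]
force: [17.6, 2.1, 28.3]
finger_gap: 0.001
gripper_force: 14.4
```

It is sliding steadily, with N ≈ 28 and a pull of ≈ 18. I continue.

servo_tool(
  commands=[-0.007, -0.001, -0.007, 0, 0, 0, -1, -0.007, -0.001, -0.007, 0, 0, 0, -1, -0.007, -0.001, -0.007, 0, 0, 0, -1, -0.007, -0.001, -0.007, 0, 0, 0, -1, -0.007, -0.001, -0.007, 0, 0, 0, -1, -0.007, -0.001, -0.007, 0, 0, 0, -1],
)

```text
t: 15.87
tcp_pos: [0.5983, -0.0545, 0.0278]
tool_rot: [0.911, -0.019, 0.412, 0.015]
force: [20.9, -1.7, 30.2]
finger_gap: -0.003
gripper_force: 15.6
```

servo_tool(
  commands=[-0.007, -0.001, -0.007, 0, 0, 0, -1, -0.007, -0.001, -0.007, 0, 0, 0, -1, -0.007, -0.001, -0.007, 0, 0, 0, -1, -0.007, -0.001, -0.007, 0, 0, 0, -1, -0.007, -0.001, -0.007, 0, 0, 0, -1, -0.007, -0.001, -0.007, 0, 0, 0, -1],
)

```text
t: 16.37
tcp_pos: [0.569, -0.0508, 0.0277]
tool_rot: [0.91, -0.018, 0.413, 0.016]
force: [20.2, -1.7, 35.2]
finger_gap: -0.001
gripper_force: 17.3
```

```bash
python3 -c "
from h import *
delta([.511,-.05,.0278]);rdelta(np.deg2rad(45),-.045);print(manip.sense()['force'])"
```

```text
t 16.3667 tcp [ 0.569  -0.0508  0.0277] q [-0.43  0.99  2.28  2.8   0.97 -1.64]
M [[0.657, -0.047, 0.752], [-0.02, -0.999, -0.045], [0.753, 0.015, -0.658]]
shift share [-0.0762  0.0038 -0.0874]
rot share [ 0.0018 -0.0108  0.0014]
[20.20446065 -1.65517597 35.15314434]
```

servo_tool(
  commands=[-0.007, -0.0005, -0.007, 0, -0.002, 0, -1, -0.007, -0.0005, -0.007, 0, -0.002, 0, -1, -0.007, -0.0005, -0.007, 0, -0.002, 0, -1, -0.007, -0.0005, -0.007, 0, -0.002, 0, -1, -0.007, -0.0005, -0.007, 0, -0.002, 0, -1, -0.007, -0.0005, -0.007, 0, -0.002, 0, -1],
)

```text
t: 16.87
tcp_pos: [0.5398, -0.048, 0.0271]
tool_rot: [0.925, -0.019, 0.378, 0.016]
force: [21.4, -0.9, 35.3]
finger_gap: 0.003
gripper_force: 17.4
```

```bash
python3 -c "
from h import *
delta([.511,-.05,.0278]);print(manip.sense()['force'])"
```

```text
t 16.8667 tcp [ 0.5398 -0.048   0.0271] q [-0.44  0.96  2.32  2.8   0.9  -1.66]
M [[0.713, -0.047, 0.699], [-0.023, -0.999, -0.043], [0.7, 0.015, -0.714]]
shift share [-0.0401  0.0067 -0.0411]
[21.35663394 -0.91395761 35.30165098]
```

servo_tool(
  commands=[-0.0076, -0.0005, -0.0066, 0, -0.001, 0, -1, -0.0076, -0.0005, -0.0066, 0, -0.001, 0, -1, -0.0076, -0.0005, -0.0066, 0, -0.001, 0, -1, -0.0076, -0.0005, -0.0066, 0, -0.001, 0, -1, -0.0076, -0.0005, -0.0066, 0, -0.001, 0, -1, -0.0076, -0.0005, -0.0066, 0, -0.001, 0, -1],
)

```text
t: 17.37
tcp_pos: [0.5097, -0.0453, 0.0268]
tool_rot: [0.932, -0.019, 0.361, 0.016]
force: [22.7, -2.2, 37.7]
finger_gap: -0.002
gripper_force: 18.6
```

```bash
python3 -c "
from h import *
p=snap('top','t5.png');i=p['img'].astype(int)
hsv=cv2.cvtColor(p['img'],cv2.COLOR_RGB2HSV)
print([(r['box'],r['conf']) for r in manip.look_for(p,'carrier_blue')[:2]])
delta([.511,-.05,.0278]);print(manip.sense()['force'])
j=cv2.imread('pics/t5.png');cv2.imwrite('pics/t5c.png',cv2.resize(j[130:290,130:390],None,fx=3,fy=3,interpolation=cv2.INTER_CUBIC))"
```

```text
[]
t 17.4667 tcp [ 0.5088 -0.0452  0.0268] q [-0.47  0.97  2.38  2.81  0.94 -1.7 ]
M [[0.74, -0.047, 0.671], [-0.024, -0.999, -0.043], [0.673, 0.016, -0.74]]
shift share [0.0048 0.0095 0.0018]
[21.13281865 -2.18815013 41.22446277]
```

View pics/t5c.png

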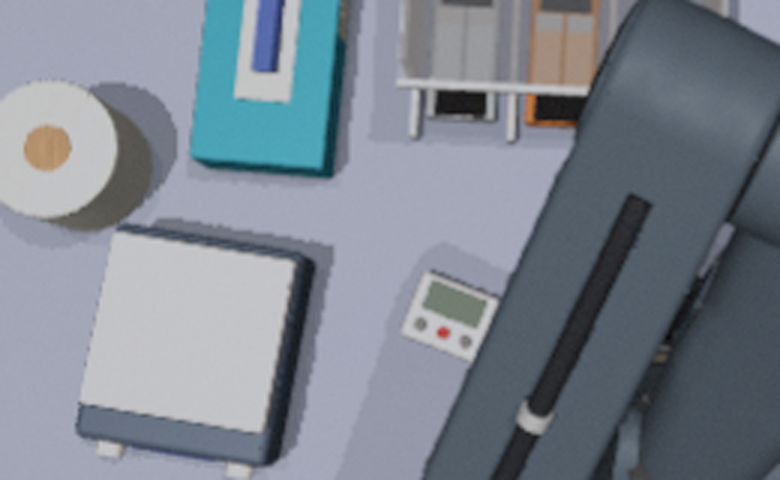

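servo_tool(
  commands=[0.02, 0, 0, 0, 0, 0, -1, 0.02, 0, -0.005, 0, 0, 0, -1, 0.025, 0, -0.03, 0, 0, 0, -1, 0.03, 0, -0.035, 0, 0, 0, -1, 0.04, 0, -0.05, 0, 0, 0, -1, 0.04, 0, -0.05, 0, 0, 0, -1, 0.04, 0, -0.05, 0, 0, 0, -1, 0.04, 0, -0.05, 0, 0, 0, -1, 0, 0, 0, 0, 0, 0, -1, 0, 0, 0, 0, 0, 0, -1],
)

```text
t: 18.3
tcp_pos: [0.5062, -0.0361, 0.1785]
tool_rot: [0.943, -0.02, 0.332, 0.003]
force: [0.4, -0.3, -0.2]
finger_gap: -0.002
gripper_force: 0.0
```

```bash
python3 -c "
from h import *
p=snap('wrist','w6.png');pickle.dump(p,open('w6.pkl','wb'))
delta([.55,-.047,.2]);rdelta(0,-.05);print(manip.sense()['force'])
print([(np.round(r['box']),r['conf']) for r in manip.look_for(p,'carrier_blue')[:2]])"
```

```text
t 18.35 tcp [ 0.5057 -0.036   0.1773] q [-0.45  0.42  2.28  2.19  0.32 -0.97]
M [[0.781, -0.04, 0.624], [-0.036, -0.999, -0.018], [0.624, -0.008, -0.781]]
shift share [0.0983 0.0181 0.0202]
rot share [-0.0018 -0.1073  0.0011]
[ 0.88810654  0.12267894 -0.04821287]
[(array([298., 180.,  70., 134.]), 0.96)]
```

View pics/w6.png

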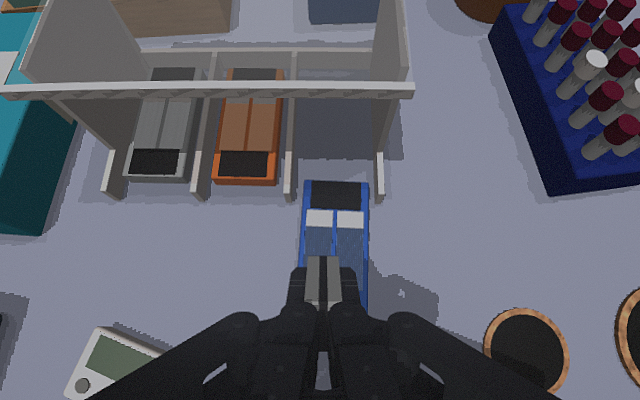

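The carrier is out in front of the shelf, with its rear edge at row 181, columns 303–368. I compute where it lies and the plate pose.

Run:
```python
from h import *
p=pickle.load(open('w6.pkl','rb'))
A=atz(p,[[304,182],[368,182]],.02);print(A)
print('sides',atz(p,[[299,250],[369,250]],.02))
ox=np.array([.9986,-.0535]);o=np.array([.711,.031]);rear=A.mean(0)[:2]
c=rear-.068*ox;print('c',c,'xorg',(c-o)@ox)
print('parts fronts',atz(p,[[287,198],[380,198],[196,198]],.028))
t=pickle.load(open('top.pkl','rb'))
C=atz(t,[[130+x/3,130+y/3] for x,y in[(118,230),(296,256),(265,432),(80,403)]],.1)[:,:2];print('plate',C,C.mean(0))
print([np.linalg.norm(C[i]-C[i-1]) for i in range(4)],[np.degrees(np.arctan2(*(C[i]-C[i-1])[::-1])) for i in range(4)])
```

```text
[[ 0.61769523 -0.02150378  0.02      ]
 [ 0.61512167 -0.08420072  0.02      ]]
sides [[ 0.55029099 -0.01550494  0.02      ]
 [ 0.54769652 -0.07965637  0.02      ]]
c [ 0.54850365 -0.04921425] xorg -0.15797739313877254
parts fronts [[ 0.59864605 -0.00554342  0.028     ]
 [ 0.59506731 -0.09298345  0.028     ]
 [ 0.60221759  0.08113711  0.028     ]]
plate [[0.52075202 0.42216245]
 [0.49671928 0.26831883]
 [0.34625282 0.29304245]
 [0.37255621 0.45072865]] [0.43407008 0.3585631 ]
[np.float64(0.15092391215563755), np.float64(0.15570945254836965), np.float64(0.1524841362868265), np.float64(0.15986496248208062)] [np.float64(-10.910507832823063), np.float64(-98.87872379788122), np.float64(170.668926432622), np.float64(80.52977635570755)]
```

servo_tool(
  commands=[0, 0, 0, 0, -0.011, 0, -1, 0, 0, 0, 0, -0.011, 0, -1, 0, 0, 0, 0, -0.011, 0, -1, 0, 0, 0, 0, -0.011, 0, -1, 0, 0, 0, 0, -0.011, 0, -1, 0, 0, 0, 0, -0.011, 0, -1, 0, 0, 0, 0, -0.011, 0, 1, 0, 0, 0, 0, -0.011, 0, 1, 0, 0, 0, 0, -0.011, 0, 1, 0, 0, 0, 0, -0.01, 0, 1, 0, 0, 0, 0, 0, 0, 1, 0, 0, 0, 0, 0, 0, 1],
)

```text
t: 19.4
tcp_pos: [0.5094, -0.015, 0.1745]
tool_rot: [0.984, -0.006, 0.175, -0.035]
force: [0.5, 1.0, -0.0]
finger_gap: 0.846
gripper_force: 0.0
```

```bash
python3 -c "
from h import *
delta([.5485,-.049,.12]);rdelta(0,-.06)"
```

```text
t 19.4 tcp [ 0.5094 -0.015   0.1745] q [-0.36  0.38  2.03  0.43  0.46  0.86]
M [[0.938, 0.001, 0.346], [-0.023, -0.997, 0.067], [0.345, -0.071, -0.936]]
shift share [0.0374 0.0756 0.1245]
rot share [-0.0129 -0.0558  0.0076]
```

Crossed back. I finish levelling the tool.

servo_tool(
  commands=[0, 0, 0, -0.003, -0.014, 0.002, 1, 0, 0, 0, -0.003, -0.014, 0.002, 1, 0, 0, 0, -0.003, -0.014, 0.002, 1, 0, 0, 0, -0.003, -0.014, 0.001, 1, 0, 0, 0, 0, 0, 0, 1, 0, 0, 0, 0, 0, 0, 1],
)

```text
t: 19.9
tcp_pos: [0.509, -0.0137, 0.1743]
tool_rot: [1.0, -0.026, 0.005, -0.006]
force: [-0.1, -0.1, -0.6]
finger_gap: 0.997
gripper_force: 0.0
```

```bash
python3 -c "
from h import *
p=snap('wrist','w7.png')
pickle.dump(p,open('w7.pkl','wb'))
delta([.5485,-.049,.12]);rdelta(0,-.06)
s=manip.silhouettes(p,'carrier_blue')
m=s[0]['pixels'].astype(np.uint8);c=max(cv2.findContours(m,0,cv2.CHAIN_APPROX_NONE)[0],key=len).reshape(-1,2)
X=atz(p,c,.02)[:,:2];print(s[0]['box'],s[0]['conf'],cv2.minAreaRect((X*1000).astype(np.float32)))"
```

```text
t 19.95 tcp [ 0.5078 -0.0138  0.1743] q [-0.26  0.45  1.79  0.02  0.9   1.36]
M [[0.999, -0.052, 0.01], [-0.052, -0.999, 0.011], [0.009, -0.012, -1.0]]
shift share [0.084  0.0673 0.1087]
rot share [-0.0019 -0.0015  0.0012]
[320.7, 42.6, 87.0, 167.2] 0.7 ((551.4947509765625, -46.582359313964844), (64.67047882080078, 135.04833984375), 84.90437316894531)
```

View pics/w7.png

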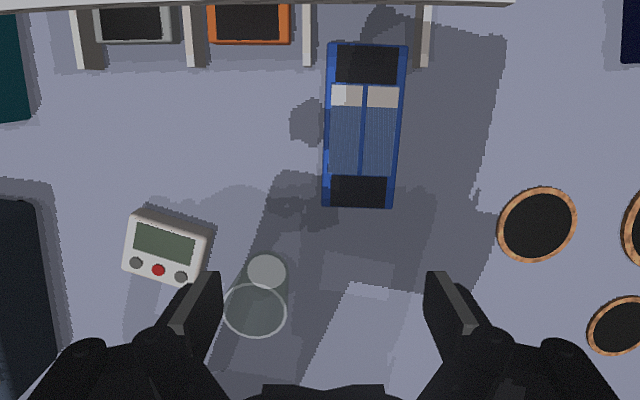

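The carrier's measured centre is (0.5515, -0.0466) at -5.1°, size 65×135 mm, which fits. To keep the wrist camera away from the shelf edge I turn the tool half round before the grasp.

servo_tool(
  commands=[0.03, 0.02, 0, -0.002, -0.0015, 0, 1, 0.03, 0.02, 0, 0, 0, 0, 1, 0.031, 0.021, 0, 0, 0, 0, 1, 0, 0, 0, 0, 0, -0.0195, 1, 0, 0, 0, 0, 0, -0.0195, 1, 0, 0, 0, 0, 0, -0.0195, 1, 0, 0, 0, 0, 0, -0.0195, 1, 0, 0, 0, 0, 0, -0.0195, 1, 0, 0, 0, 0, 0, -0.0195, 1, 0, 0, 0, 0, 0, -0.0195, 1, 0, 0, 0, 0, 0, -0.0195, 1, 0, 0, 0, 0, 0, -0.0195, 1],
)

```text
t: 21.0
tcp_pos: [0.5513, -0.0474, 0.1755]
tool_rot: [0.864, 0.504, -0.0, 0.001]
force: [0.2, 1.2, 0.2]
finger_gap: 1.002
gripper_force: 0.0
```

servo_tool(
  commands=[0, 0, 0, 0, 0, -0.0195, 1, 0, 0, 0, 0, 0, -0.0195, 1, 0, 0, 0, 0, 0, -0.0195, 1, 0, 0, 0, 0, 0, -0.0195, 1, 0, 0, 0, 0, 0, -0.0195, 1, 0, 0, 0, 0, 0, -0.0195, 1, 0, 0, 0, 0, 0, -0.0195, 1, 0, 0, 0, 0, 0, -0.0195, 1, 0, 0, 0, 0, 0, -0.0195, 1, 0, 0, 0, 0, 0, -0.0195, 1, 0, 0, 0, 0, 0, -0.0195, 1, 0, 0, 0, 0, 0, -0.0195, 1],
)

```text
t: 22.0
tcp_pos: [0.5513, -0.0474, 0.1755]
tool_rot: [0.303, 0.953, -0.001, 0.001]
force: [0.1, -0.1, 0.2]
finger_gap: 1.002
gripper_force: 0.0
```

servo_tool(
  commands=[0, 0, 0, 0, 0, -0.0195, 1, 0, 0, 0, 0, 0, -0.0195, 1, 0, 0, 0, 0, 0, -0.0195, 1, 0, 0, 0, 0, 0, -0.0195, 1, 0, 0, 0, 0, 0, 0, 1, 0, 0, 0, 0, 0, 0, 1],
)

```text
t: 22.5
tcp_pos: [0.5519, -0.0476, 0.1757]
tool_rot: [0.068, 0.998, -0.001, 0.0]
force: [0.3, -0.1, 0.4]
finger_gap: 1.0
gripper_force: 0.0
```

```bash
python3 -c "
from h import *
delta([.5515,-.0466,.003]);rdelta(0,np.pi-.089)"
```

```text
t 22.5 tcp [ 0.5519 -0.0476  0.1757] q [-0.29  0.51  1.67 -0.    0.97 -1.72]
M [[-0.991, 0.135, 0.001], [0.135, 0.991, -0.003], [-0.001, -0.003, -1.0]]
shift share [0.0014 0.003  0.3454]
rot share [-0.0005  0.0002 -0.0074]
```

servo_tool(
  commands=[0.001, 0.003, 0, 0, 0, -0.0074, 1, 0, 0, 0.04, 0, 0, 0, 1, 0, 0, 0.06, 0, 0, 0, 1, 0, 0, 0.06, 0, 0, 0, 1, 0, 0, 0.06, 0, 0, 0, 1, 0, 0, 0.05, 0, 0, 0, 1, 0, 0, 0.04, 0, 0, 0, 1, 0, 0, 0.02, 0, 0, 0, 1, 0, 0, 0.01, 0, 0, 0, 1, 0, 0, 0, 0, 0, 0, 1, 0, 0, 0, 0, 0, 0, 1],
  force=60,
)

```text
t: 23.42
tcp_pos: [0.5538, -0.0473, 0.0069]
tool_rot: [0.043, 0.999, -0.002, 0.002]
force: [1.4, 0.1, 0.3]
finger_gap: 0.998
gripper_force: 0.0
```

servo_tool(
  commands=[0.003, 0.001, 0.007, 0, 0, 0, 1, 0, 0, 0, 0, 0, 0, -1, 0, 0, 0, 0, 0, 0, -1, 0, 0, 0, 0, 0, 0, -1, 0, 0, 0, 0, 0, 0, -1, 0, 0, 0, 0, 0, 0, -1, 0, 0, 0, 0, 0, 0, -1],
)

```text
t: 24.0
tcp_pos: [0.5523, -0.0466, 0.0039]
tool_rot: [0.043, 0.999, -0.002, 0.002]
force: [-1.8, -0.2, 5.8]
finger_gap: 0.732
gripper_force: 66.3
```

servo_tool(
  commands=[0.01, 0, 0, 0, 0, 0, -1, 0.02, 0, 0, 0, 0, 0, -1, 0.01, 0, 0, 0, 0, 0, -1, 0, 0, -0.01, 0, 0, 0, -1, 0, 0, -0.03, 0, 0, 0, -1, 0, 0, -0.06, 0, 0, 0, -1, 0, 0, -0.07, 0, 0, 0, -1, 0, 0, -0.07, 0, 0, 0, -1, 0, 0, -0.07, 0, 0, 0, -1, 0, 0, -0.06, 0, 0, 0, -1, 0, 0, 0, 0, 0, 0, -1, 0, 0, 0, 0, 0, 0, -1],
)

```text
t: 25.0
tcp_pos: [0.5315, -0.0439, 0.1888]
tool_rot: [0.043, 0.999, -0.003, 0.002]
force: [-0.6, -0.2, -3.5]
finger_gap: 0.73
gripper_force: 67.1
```

```bash
python3 -c "
from h import *
p=snap('wrist','w8.png')
delta([.434,.3585,.19]);rdelta(0,np.pi-.166);print(manip.sense()['force'],manip.sense()['finger_gap'])"
```

```text
t 25.05 tcp [ 0.5303 -0.0435  0.1871] q [-0.29  0.46  1.71 -0.    0.97 -1.77]
M [[-0.996, 0.085, -0.0], [0.085, 0.996, -0.004], [0.0, -0.004, -1.0]]
shift share [ 0.2603  0.7847 -0.009 ]
rot share [-0.0007  0.      0.0128]
[ 0.15415295  1.14567598 -3.44233276] 0.7274346847613931
```

View pics/w8.png

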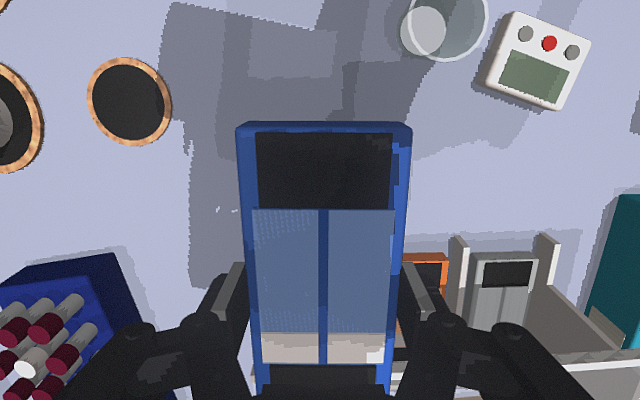

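The carrier is held squarely and level. I carry it over the warmer.

servo_tool(
  commands=[0.01, 0.03, 0, 0, 0, 0, -1, 0.02, 0.06, 0, 0, 0, 0, -1, 0.022, 0.066, 0, 0, 0, 0, -1, 0.022, 0.066, 0, 0, 0, 0, -1, 0.022, 0.066, 0, 0, 0, 0, -1, 0.022, 0.066, 0, 0, 0, 0, -1, 0.022, 0.066, 0, 0, 0, 0, -1, 0.022, 0.066, 0, 0, 0, 0, -1, 0.022, 0.066, 0, 0, 0, 0, -1, 0.022, 0.066, 0, 0, 0, 0, -1, 0.022, 0.066, 0, 0, 0, 0, -1, 0.02, 0.06, 0, 0, 0, 0, -1],
)

```text
t: 26.05
tcp_pos: [0.4368, 0.3381, 0.1825]
tool_rot: [0.042, 0.999, -0.004, -0.002]
force: [1.1, -0.4, -2.6]
finger_gap: 0.725
gripper_force: 67.1
```

servo_tool(
  commands=[0.012, 0.04, 0, 0, 0, 0.0064, -1, 0, 0, 0, 0, 0, 0.0064, -1, 0, 0, 0, 0, 0, 0, -1, 0, 0, 0, 0, 0, 0, -1],
)

```text
t: 26.38
tcp_pos: [0.4337, 0.3568, 0.183]
tool_rot: [0.082, 0.997, -0.004, -0.001]
force: [-0.6, 0.4, -2.3]
finger_gap: 0.731
gripper_force: 67.1
```

Run:
```python
from h import *
p=snap('top','t9.png');pickle.dump(p,open('t9.pkl','wb'));w=snap('wrist','w9.png');pickle.dump(w,open('w9.pkl','wb'))
delta([.434,.3585,.11]);rdelta(0,np.pi-.166)
a=cv2.imread('pics/t9.png')[170:310,120:300];b=cv2.imread('pics/w9.png')
cv2.imwrite('pics/c9.png',np.hstack([cv2.resize(a,(386,300)),cv2.resize(b,(414,300))[:, :414]]))
s=manip.sense();M=R.from_quat(s['tool_rot']).as_matrix()
print('near end corners',proj(w,s['tcp_pos']+np.array([[.068,.032,-.016],[.068,-.032,-.016]])@M.T).round())
y=-.166;C=np.array([.434,.3585])
Q=[[*(C+np.array([[np.cos(y),-np.sin(y)],[np.sin(y),np.cos(y)]])@[i*.075,j*.08]),.1] for i,j in((-1,-1),(-1,1))]
print('plate near corners in wrist',proj(w,Q).round())
```

```text
t 26.4833 tcp [0.4348 0.3565 0.184 ] q [ 0.49  0.51  1.64 -0.01  1.   -0.91]
M [[-0.986, 0.165, -0.002], [0.165, 0.986, -0.007], [0.0, -0.007, -1.0]]
shift share [0.0021 0.0047 0.148 ]
rot share [-0.0011 -0.0001  0.    ]
near end corners [[415. 131.]
 [234. 131.]]
plate near corners in wrist [[199.  96.]
 [458.  96.]]
```

View pics/w9.png

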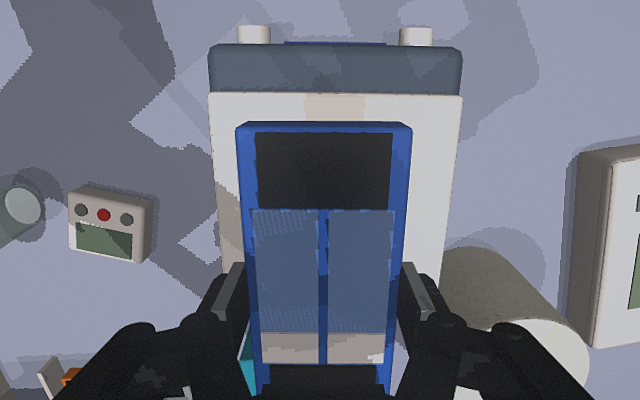

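The wrist view shows the plate's near corners at (212,96) and (461,96), with the carrier square over it. The plate's centre is about 5 mm further in +y, so I correct that and lower.

servo_tool(
  commands=[0.004, 0.012, 0.01, -0.001, 0, 0, -1, 0, 0, 0.03, 0, 0, 0, -1, 0, 0, 0.04, 0, 0, 0, -1, 0, 0, 0.03, 0, 0, 0, -1, 0, 0, 0.02, 0, 0, 0, -1, 0, 0, 0.01, 0, 0, 0, -1, 0, 0, 0.005, 0, 0, 0, -1, 0, 0, 0, 0, 0, 0, -1, 0, 0, 0, 0, 0, 0, -1],
)

```text
t: 27.23
tcp_pos: [0.4353, 0.3643, 0.1136]
tool_rot: [0.083, 0.997, 0.001, 0.002]
force: [-0.3, 0.2, -1.9]
finger_gap: 0.73
gripper_force: 67.0
```

servo_tool(
  commands=[0, -0.002, 0.006, 0, 0, 0, -1, 0, 0, 0.004, 0, 0, 0, -1, 0, 0, 0.003, 0, 0, 0, -1, 0, 0, 0.002, 0, 0, 0, -1, 0, 0, 0.002, 0, 0, 0, -1, 0, 0, 0.001, 0, 0, 0, -1, 0, 0, 0, 0, 0, 0, -1],
)

```text
t: 27.82
tcp_pos: [0.4347, 0.3631, 0.1042]
tool_rot: [0.083, 0.997, 0.001, 0.001]
force: [-0.2, -1.2, -2.0]
finger_gap: 0.73
gripper_force: 67.1
```

servo_tool(
  commands=[0, 0, 0.001, 0, 0, 0, -1, 0, 0, 0.001, 0, 0, 0, -1, 0, 0, 0, 0, 0, 0, -1],
)

```text
t: 28.07
tcp_pos: [0.4346, 0.3631, 0.1041]
tool_rot: [0.083, 0.997, 0.001, 0.001]
force: [-2.0, -1.2, 4.3]
finger_gap: 0.731
gripper_force: 68.0
```

Contact is made (+6 N). I release and rise.

servo_tool(
  commands=[0, 0, 0, 0, 0, 0, 0.9, 0, 0, 0, 0, 0, 0, 1, 0, 0, 0, 0, 0, 0, 1, 0, 0, 0, 0, 0, 0, 1, 0, 0, -0.01, 0, 0, 0, 1, 0, 0, -0.04, 0, 0, 0, 1, 0, 0, -0.06, 0, 0, 0, 1, 0, 0, -0.06, 0, 0, 0, 1, 0, 0, -0.06, 0, 0, 0, 1, 0, 0, -0.02, 0, 0, 0, 1, 0, 0, 0, 0, 0, 0, 1, 0, 0, 0, 0, 0, 0, 1],
)

```text
t: 29.07
tcp_pos: [0.4341, 0.3628, 0.2281]
tool_rot: [0.083, 0.997, 0.001, 0.001]
force: [1.0, 0.2, -0.7]
finger_gap: 1.003
gripper_force: 0.0
```

Run:
```python
from h import *
w=snap('wrist');s=snap('side');t=snap('top')
a=w['img'];b=s['img'][130:380,180:460];c=t['img'][190:300,130:490]
I=np.vstack([np.hstack([cv2.resize(a,(440,300)),cv2.resize(b,(340,300))]),cv2.resize(c,(780,238))])
cv2.imwrite('pics/end.png',I[:,:,::-1]);st=manip.sense();print(st['t'],st['tcp_pos'],st['force'],st['finger_gap'])
```

```text
29.2167 [0.4331443  0.36219666 0.22608361] [ 0.42244898  0.79876741 -0.1001201 ] 0.9991204041049974
```

View pics/end.png

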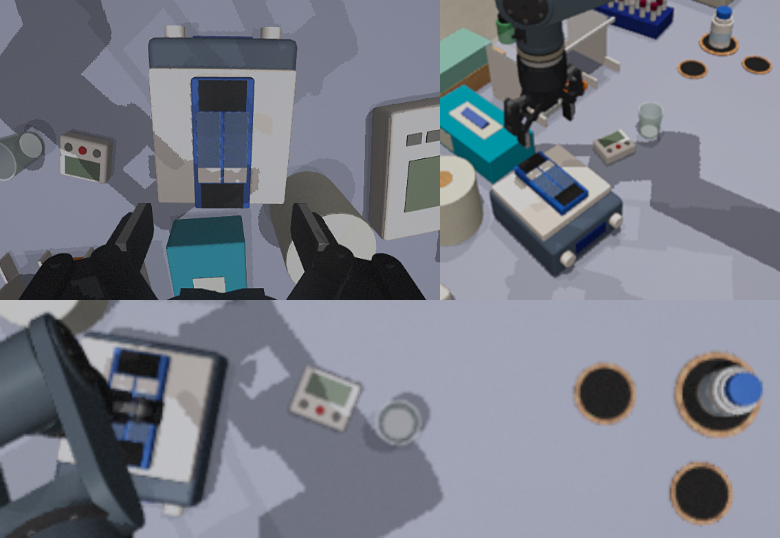

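The carrier lies flat, square and centred on the plate. The bottle stands on the large coaster, and the bystanders shown have not moved.

```bash
python3 -c "
from station import manip
print(manip.sign_off())"
```

```text
the job is handed in; nothing more can be done
None
```

I handed the job in at about 29 s; the final pictures show the bottle standing on the large coaster and the blue carrier flat and centred on the warmer plate, but sign-off returned no verdict.

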